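# Pin the sprung tweezers into their stand and hold them at the marked gap

## Task

Take the headed pin out of its block and push it down through the holes of the stand's fork and the tweezers' lug until its head sits flat on the fork. Then squeeze the two tweezer blades at their ribbed finger rests until each tip stands over its own dark line on the setting plate, never letting the tips meet, and hold them steady there: the program finishes while the fingers still hold the gap. Leave the sensor, filter and clamp where they are.

Things in the scene. Friction and masses are not known exactly. Their poses are not given: they have to be found in the camera images.
- stand: Metal stand fixed to the worktop: dark base plate 240 (x) x 70 (y) x 12 mm, aluminium fork at its -x end, steel tweezers lying level along its x axis with tips to +x, blades opening sideways (left = +y). Origin: middle of the underside, z up. Tips point to the robot's left, within about 20 degrees. Tallest part: the fork's top, 58 mm above the worktop.
- fork_mouth (a point): Centre of the hole's mouth on the fork's top face, 58 mm above the worktop, 80 mm to -x of the stand's origin; axes as the stand. The vertical hole, 12 mm across, runs through upper cheek, tweezers' lug and lower cheek, already in line, and ends 38 mm above the worktop with 26 mm free below. Cheeks 34 mm wide, 36 mm long.
- pin: Loose steel headed pin, about 45 g, upright in its block. Head: cylinder 20 mm across, 18 mm high, the part to grip; shank 9 mm across, 34 mm long below the head, last 5 mm tapered. Origin: on the axis at the head's underside (40 mm above the worktop at the start); z up along the axis. Seated, its origin lies at fork_mouth.
- pin_block: Dark metal block 46x46x40 mm fixed to the worktop, 12 mm hole from top to bottom, in which the pin is parked with its head on the block's top. Origin: middle of the underside.
- blade_left: The +y blade: steel strip 3 mm thick, 7 to 12 mm high, mid-height 48 mm above the worktop. Origin: hinge at the butt; x runs to the tip, 150 mm away. Rests 0.113 rad outwards; turns inwards, independently of the other, against its spring: at the finger rest 1.2 N to start, 4 to 7 N at the gaps asked, 9 N when shut. Under the rests is free room down to the base plate, 12 mm above the worktop.
- blade_right: The -y blade, mirror image of blade_left.
- rest_left (a point): Outermost point of the left blade's ribbed, slightly bulging finger rest, 85 mm from the hinge, 48 mm above the worktop, 10 mm high. Moves with the blade. The rests are 33 mm apart at the start, 17 to 25 mm at the asked gap; a tip moves about 1.76 times as far as its rest. The setting plate's near edge is 33 to 57 mm farther towards the tips, measured along the stand.
- rest_right (a point): The same point on the right blade.
- tip_left (a point): Point of the left blade, 42 mm above the worktop, 4 mm above the setting plate. Moves with the blade; the tips are about 40 mm apart at the start.
- tip_right (a point): Point of the right blade.
- setting_plate: Aluminium plate 40 (x) x 56 (y) mm fixed on the stand below the tips, top 38 mm above the worktop, with two straight dark lines, 5 mm wide, converging towards +x. Its place along the stand varies, so the lines' gap under the tips does too (about 12 to 24 mm). Origin: on its centreline, 22 mm above the worktop; axes as the stand.
- line_left (a point): Middle of the left (+y) dark line, on its centreline, 9 mm from the plate's centreline. Its x axis runs along the line (turned 0.245 rad towards the centreline), its y axis across it, z up. The left tip is right when its y in this frame is within 2.5 mm of zero.
- line_right (a point): The same for the right (-y) line, mirrored: its x axis runs along the line, its y axis across it (+y towards the plate's centreline).
- power_sensor: Bystander: black round sensor head, 48 mm across, 26 mm high. Origin: middle of the underside. Leave it alone.
- filter_frame: Bystander: square black framed filter, 50x50x9 mm, lying flat. Origin: middle of the underside. Leave it alone.
- base_clamp: Bystander: slotted metal table clamp, 26x75x17 mm. Origin: middle of the underside. Leave it alone.

How it is judged (in metres and radians):
On the way, in this order (a step that is already met when the one before it is completed fails the run):
1. the pin is fully home in the fork and lug (horizontal distance between pin and fork_mouth below 0.003 m and z of pin in the frame of fork_mouth between -0.002 and 0.0025 m and angle between pin's own z axis and vertical below 0.08 rad), for 0.2 s.
2. both tips are held over their lines by the fingers (y of tip_left in the frame of line_left between -0.0025 and 0.0025 m and contact force between the fingers and blade_left above 0.5 N and y of tip_right in the frame of line_right between -0.0025 and 0.0025 m and contact force between the fingers and blade_right above 0.5 N), for 0.3 s.
At the end, for the whole second after the job is handed in: The pin's head sits on the fork (within 2.5 mm, upright, in the hole), the fingers press on both blades (over 0.5 N each), each tip is within 2.5 mm of the centre of its dark line, measured across the line, and the blades are still, all through the last second (all of step 1 and all of step 2 and angular speed of each of blade_left, blade_right below 0.05 rad/s); the arm keeps its last pose, push and grip.
It fails at once if the tips were squeezed together (under 4 mm apart) (distance between tip_left and tip_right below 0.004 m).
It fails at once if the power_sensor was moved over 20 mm (distance of power_sensor from where it was at the start of the episode above 0.02 m).
It fails at once if the filter_frame was moved over 20 mm (distance of filter_frame from where it was at the start of the episode above 0.02 m).
It fails at once if the base_clamp was moved over 20 mm (distance of base_clamp from where it was at the start of the episode above 0.02 m).
It also fails if it takes over 58 s, if anything falls off the work surface, if the arm or the gripper's body presses on something with over 40 N, if the wrist force passes 120 N, or if a joint passes its speed limit or range.

## Robot

A 6-joint arm with a two-finger parallel gripper is mounted at the origin on a cart in front of the work surface, level with it; the furniture and walls round the work are solid. World frame = base frame: x ahead of the robot, y to its left, z up, the work surface at z = 0. Lengths are in mm, angles in rad, forces in N, time in s.
With the tool pointing down it reaches from about 300 to 775 mm from the base axis. Payload 14.6 kg.
Tool frame: the origin (TCP) lies at the centre of the arm's flange, where the gripper is bolted on; the fingertips stand 199 mm ahead of it and the grasp point (between the pads) lies 180 mm ahead of it; z points along the fingers, y is the line along which they close (so a half turn about z gives the same grasp; the last joint's range is limited). The gripper opens to 94 mm and grips with 3 to 60 N. Pads are 16 mm wide; open, the fingers measure 119 mm over their backs; the gripper's body (75 mm by 177 mm) begins 78 mm behind the grasp point.
Start: joints at [-1.377, 0.3, 1.521, -0, 1.321, -0.067], TCP at [141.813, -531.394, 404.646] pointing down, gripper open.
Joint ranges: [-3.03, 3.03], [-0.79, 2.21], [0.23, 2.52], [-1.04, 4.18], [0, 3.07], [-2.55, 2.55]. Speed limits (rad/s): [2.22, 2.22, 2.57, 3.14, 3.14, 3.14].

## Interface

Orientations are given as [roll, pitch, yaw] about the fixed x, y, z axes, in that order (R = Rz(yaw) Ry(pitch) Rx(roll)).
In Python, from cell import manip, optics, workorder gives the robot as it stands.
- The arm moves only by the tool step_arm, never from a script. Its argument "increments" is a list that holds one entry, the list of rows, each a list of 7 numbers: the turn, a rotation vector about the tool's x, y, z as a fraction of full scale, then the shift along the tool's x, y, z as a fraction of full scale, then the closure, from -1 (fully open) to 1 (shut). In form: [[[wx, wy, wz, tx, ty, tz, fingers], ...]]. A call has 1 to 5 rows; each row shifts and turns the commanded pose from where the row before left it, along the tool's axes as they then stand; what a row does not reach is not made up. Full scale, the value 1, is 40 mm for a shift and 45 degrees for a turn. A row lasts 1/10 s, in which the tool goes at most 50 mm and 8.59 degrees, less where a joint would pass 70% of its speed; a pose out of reach is approached as far as the arm can. A call with a number of a shift or a turn outside -1 to 1 is refused whole. A call with a gripper value outside its range is refused whole. The fingers move at their own pace and stop on an object; "newtons" is the grip in N (left out, the last holds). Time passes only in rows, so rows that do not move let the fingers close. It gives the time, the measured TCP pose, the force, the opening and the grip force at its end, in the units of the state.
- manip.read_state(): the state, without advancing time (a new reading comes with each control period).
- optics.camera(name): name is "scene" or "top"; returns a dict with "frame" (420x560x3 uint8, red, green, blue), "range_z" (420x560 float32, mm along the optical axis (not along the pixel's ray), 0 where there is no reading), "mtx" (3x3 intrinsics, pixels), "distortion" ([k1, k2, p1, p2, k3] as OpenCV has them; the pictures are not rectified), "cam_to_world" (4x4, takes a point from camera to world coordinates). Camera axes: x right, y down, z forward; pixel columns grow to the right and rows downward; lengths in mm; the calibration is good to about 2 mm. A picture is of the moment at which its call begins.
- workorder.sign_off(): hands the job in; it is judged then, once.
The state is a dict: "clock": time; "joints": joint angles; "qd": joint speeds; "effort": joint torques, N m; "eef_pos": TCP position; "eef_rot": TCP orientation; "wrist_force": force on the tool from outside, world axes, zero at the start; "moment": the same for the moment, N m; "finger_gap": finger opening in mm; "finger_force": force on a finger pad.
Only numpy, scipy, OpenCV 4.12 (cv2) and the standard library are available. Lean on these libraries where they do the work, as an engineer would, in place of code of your own. Each camera call takes 0.05 s, during which the arm holds its last target. There are 200 camera calls.

## Working session

There is one attempt and no reset: what is moved stays moved. The work goes in short steps, Python scripts to look and compute and a tool call to move; the robot and the scene stay as the last step left them, time stands still between calls to the robot, and variables do not carry over. Pictures are saved under pics/ and viewed, at most 11 in all, crops included, and the job is handed in when it is done.

Besides the shell and the picture viewer there is one more tool, called after "Emit:" as name(argument=value, ...), one argument or row to a line, values as JSON. step_arm: Moves the arm, as the interface text tells. Its arguments: {"type":"object","properties":{"increments":{"type":"array","items":{"type":"array","items":{"type":"array","items":{"type":"number"}}}},"newtons":{"type":"number"}},"required":["increments"]}

```bash
ls; mkdir -p pics
python3 - <<'E'
from cell import manip, optics, workorder
import cv2,numpy as np
s=manip.read_state();print({k:np.round(v,3).tolist() for k,v in s.items()})
for n in("scene","top"):
    c=optics.camera(n);cv2.imwrite(f"pics/{n}0.png",c["frame"][:,:,::-1]);np.savez(f"{n}0.npz",**c)
    print(n,c["mtx"].tolist(),np.round(c["cam_to_world"],3).tolist(),c["distortion"])
E
```

```text
pics
{'clock': 0.0, 'joints': [-1.377, 0.3, 1.522, -0.0, 1.321, -0.067], 'qd': [0.002, -0.001, 0.0, -0.002, -0.002, 0.0], 'effort': [-0.003, -53.181, -35.274, 0.071, 0.024, -0.0], 'eef_pos': [141.811, -531.374, 404.068], 'eef_rot': [-3.14, -0.0, 0.261], 'wrist_force': [-0.006, 0.666, 0.039], 'moment': [-0.041, -0.019, 0.074], 'finger_force': 0.0, 'finger_gap': 93.954}
scene [[519.976032395023, 0.0, 279.041737091961], [0.0, 519.976032395023, 204.33598061458557], [0.0, 0.0, 1.0]] [[0.567, -0.476, 0.672, -523.712], [-0.824, -0.324, 0.465, -618.663], [-0.004, -0.818, -0.576, 969.239], [0.0, 0.0, 0.0, 1.0]] [-0.05947626  0.          0.          0.          0.        ]
top [[406.80753947284603, 0.0, 279.7618727307672], [0.0, 406.80753947284603, 208.11509081992236], [0.0, 0.0, 1.0]] [[0.003, -0.994, 0.112, 388.883], [-1.0, -0.004, -0.004, 101.762], [0.005, -0.112, -0.994, 1268.358], [0.0, 0.0, 0.0, 1.0]] [-0.09067367  0.          0.          0.          0.        ]
```

View pics/scene0.png

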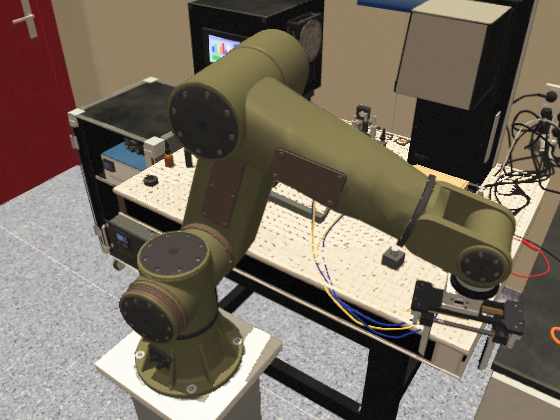

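View pics/top0.png

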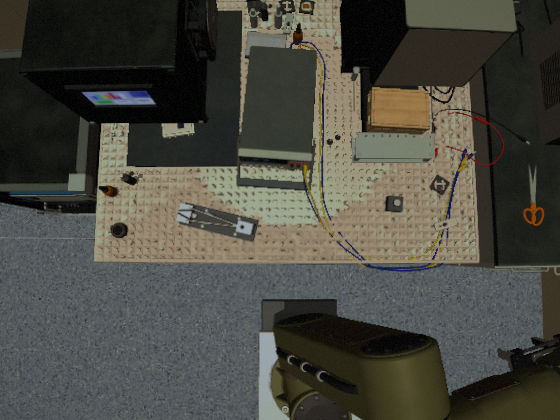

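The top view shows the stand at about (215,222) with the fork at (244,228) and the setting plate at (186,213), and the pin block at (395,203). In the scene view the arm hides the stand, but the block shows at (393,258).

```bash
cat > h.py <<'E'
import numpy as np,cv2
def cast(c,px,z):
    px=np.array(px,float).reshape(-1,1,2)
    u=cv2.undistortPoints(px,c["mtx"],np.array(c["distortion"]))[:,0]
    T=np.array(c["cam_to_world"]);d=np.c_[u,np.ones(len(u))]@T[:3,:3].T;o=T[:3,3]
    return o+d*((z-o[2])/d[:,2])[:,None]
def proj(c,P):
    T=np.linalg.inv(np.array(c["cam_to_world"]));r,_=cv2.Rodrigues(T[:3,:3])
    return cv2.projectPoints(np.array(P,float).reshape(-1,1,3),r,T[:3,3],c["mtx"],np.array(c["distortion"]))[0][:,0]
def crop(c,x0,y0,w,h,k,f):
    cv2.imwrite(f,cv2.resize(c["frame"][y0:y0+h,x0:x0+w,::-1],None,fx=k,fy=k,interpolation=cv2.INTER_CUBIC))
E
python3 - <<'E'
from h import *
t=np.load("top0.npz")
print(cast(t,[[244,228],[186,213]],58)[:, :2].round(),cast(t,[[395,203]],58).round(),cast(t,[[119,230],[440,184]],15).round())
a=cv2.resize(t["frame"][195:245,168:268,::-1],None,fx=8,fy=8,interpolation=cv2.INTER_CUBIC)
b=cv2.resize(t["frame"][175:225,370:470,::-1],None,fx=4,fy=4,interpolation=cv2.INTER_CUBIC)
b=np.hstack([b,np.zeros_like(b)])
cv2.imwrite("pics/t1.png",np.vstack([a,b]))
E
```

```text
[[465. 203.]
 [509. 378.]] [[ 542. -252.   58.]] [[ 459.  598.   15.]
 [ 609. -412.   15.]]
```

View pics/t1.png

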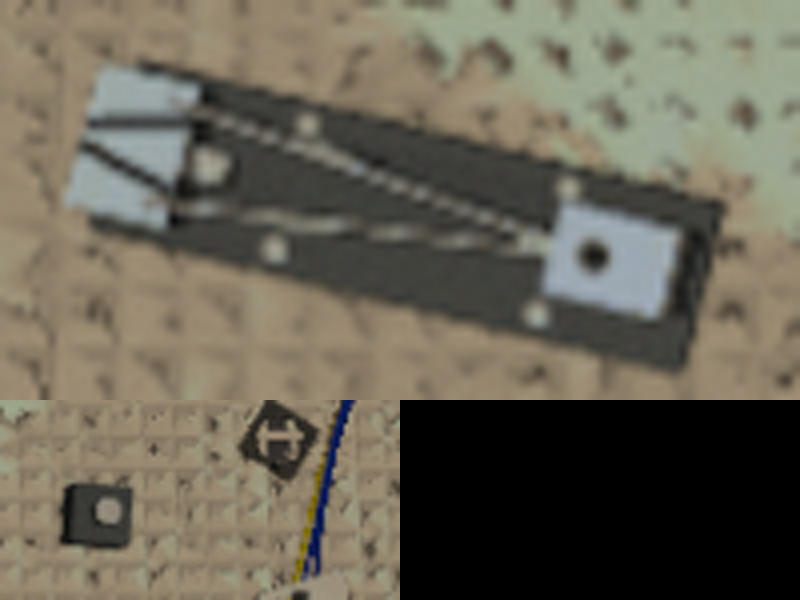

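The crop shows the fork hole at (594,256) in the ×8 crop, the setting plate with its two converging lines at left with the blade tips at its near edge, and the pin head on the block. Next I'll measure these by mask.

```bash
cat > m.py <<'E'
from h import *
def sc(g,x0,y0): # subpixel weighted centroid
    ys,xs=np.mgrid[:g.shape[0],:g.shape[1]];return np.array([(g*xs).sum()/g.sum()+x0,(g*ys).sum()/g.sum()+y0])
def top(t):
    f=t["frame"].astype(float);hs=f.max(2)
    # pin head: bright within dark block
    a=hs[199:208,392:402]; w=np.clip(a-np.percentile(a,40)-25,0,None); pp=sc(w,392,199)
    hpx=hs[223:231,238:247]; w=np.clip(np.percentile(hpx,60)-30-hpx,0,None); hp=sc(w,238,223)
    return pp,hp
if __name__=="__main__":
    t=np.load("top0.npz");pp,hp=top(t);print(pp,hp,"pin",cast(t,pp,58),"hole",cast(t,hp,58))
    f=t["frame"].astype(int);m=((f.max(2)<85)&(f.max(2)-f.min(2)<25)).astype(np.uint8)
    sub=np.zeros_like(m);sub[198:245,174:262]=m[198:245,174:262]
    n,l,s,_=cv2.connectedComponentsWithStats(sub);i=1+s[1:,4].argmax();print(s[i])
    c=max(cv2.findContours((l==i).astype(np.uint8),0,2)[0],key=cv2.contourArea)
    r=cv2.boxPoints(cv2.minAreaRect(c));P=cast(t,r,12);print(r,P.round(1))
    for k in range(4):d=P[(k+1)%4]-P[k];print(np.linalg.norm(d),np.degrees(np.arctan2(d[1],d[0])))
    print("center",P.mean(0))
    f2=t["frame"].astype(int);m=((f2.min(2)>150)).astype(np.uint8);sub=m*0;sub[218:238,234:256]=m[218:238,234:256]
    c=max(cv2.findContours(sub,0,2)[0],key=cv2.contourArea);r=cv2.boxPoints(cv2.minAreaRect(c));P=cast(t,r,58);print("fork",P.mean(0),[ (np.linalg.norm(P[(k+1)%4]-P[k]).round(1),np.degrees(np.arctan2(*(P[(k+1)%4]-P[k])[1::-1])).round(1)) for k in range(4)])
    for nm,(u,v,w,h) in dict(block=(375,195,30,25)).items():
        g=f[v:v+h,u:u+w].max(2);print(np.argwhere(g<90).min(0)+[v,u],np.argwhere(g<90).max(0)+[v,u])
E
python3 m.py
```

```text
[396.69965076 202.21769499] [241.72379032 226.56552419] pin [[ 544.18270949 -257.20916446   58.        ]] hole [[469.07047522 209.77829591  58.        ]]
[ 178  204   81   37 1084]
[[175.64441 222.78476]
 [180.86127 201.11475]
 [258.2992  219.7572 ]
 [253.08234 241.42722]] [[482.8 420.1  12. ]
 [550.8 405.8  12. ]
 [493.5 162.8  12. ]
 [426.4 178.3  12. ]]
69.49928551482515 -11.907864342264887
249.67938491629397 -103.28607161605586
68.83241916150511 166.98933630231437
248.33949755275353 76.86332980814743
center [488.38388979 291.72629996  12.        ]
fork [467.64116649 203.77162062  58.        ] [(np.float64(28.2), np.float64(-13.2)), (np.float64(42.1), np.float64(-103.8)), (np.float64(28.2), np.float64(166.6)), (np.float64(42.0), np.float64(76.3))]
[196 377] [219 402]
```

```bash
cat > plan.py <<'E'
import sys,numpy as np,math
from cell import manip
from scipy.spatial.transform import Rotation as R
# plan.py x y z yawdeg [fingers] [maxmm]: rows for tool-down move, keeps/corrects tilt
s=manip.read_state();a=sys.argv
p=np.array(s["eef_pos"],float);rot=R.from_euler("xyz",s["eef_rot"])
q=np.array([float(v) for v in a[1:4]]);tgt=R.from_euler("xyz",[180,0,float(a[4])],degrees=True)
g=float(a[5]) if len(a)>5 else -1;mx=float(a[6]) if len(a)>6 else 38
rv=(rot.inv()*tgt).as_rotvec(degrees=True)
n=max(1,math.ceil(np.linalg.norm(q-p)/mx),math.ceil(np.linalg.norm(rv)/8.2))
print("clock",s["clock"],"pos",p.round(2),"rot",np.degrees(s["eef_rot"]).round(2),"F",np.round(s["wrist_force"],1),"gap",s["finger_gap"],s["finger_force"])
rows=[]
for i in range(n):
    w=np.round((rot.inv()*tgt).as_rotvec(degrees=True)/(n-i)/45,3)
    t=np.round(rot.inv().apply((q-p)/(n-i))/40,3)
    p=p+rot.apply(t*40);rot=rot*R.from_rotvec(w*45,degrees=True)
    rows.append([*map(float,w),*map(float,t),g])
for k in range(0,n,5):print(str(rows[k:k+5]).replace(" ",""))
E
python3 plan.py 544.2 -257.2 404 76.8
```

```text
clock 0.1 pos [ 141.82 -531.37  404.18] rot [-1.7995e+02 -1.0000e-02  1.4940e+01] F [ 0.3 -0.1  0.1] gap 93.9694902523709 0.0
[[-0.0,-0.0,-0.106,0.884,-0.31,0.001,-1],[-0.0,-0.0,-0.106,0.906,-0.235,0.001,-1],[-0.0,-0.0,-0.106,0.923,-0.159,0.001,-1],[-0.0,-0.0,-0.106,0.933,-0.082,0.001,-1],[-0.0,-0.0,-0.106,0.936,-0.004,0.001,-1]]
[[-0.0,-0.0,-0.106,0.933,0.074,0.001,-1],[-0.0,-0.0,-0.106,0.924,0.151,0.0,-1],[-0.0,-0.0,-0.105,0.908,0.227,0.001,-1],[-0.0,-0.0,-0.106,0.887,0.302,0.0,-1],[-0.0,-0.0,-0.105,0.858,0.374,0.001,-1]]
[[-0.0,-0.0,-0.106,0.825,0.444,0.0,-1],[-0.0,-0.001,-0.105,0.785,0.511,0.001,-1],[-0.001,-0.0,-0.106,0.74,0.573,-0.0,-1]]
```

Emit:
step_arm(
  increments=[
    [[0,0,-0.106,0.884,-0.31,0,-1],[0,0,-0.106,0.906,-0.235,0,-1],[0,0,-0.106,0.923,-0.159,0,-1],[0,0,-0.106,0.933,-0.082,0,-1],[0,0,-0.106,0.936,-0.004,0,-1]],
  ],
)

```text
clock: 0.6
eef_pos: [297.6, -424.9, 404.4]
eef_rot: [-3.141, -0.0, 0.68]
wrist_force: [0.3, -0.3, -0.6]
finger_gap: 94.0
finger_force: 0.0
```

Emit:
step_arm(
  increments=[
    [[0,0,-0.106,0.933,0.074,0,-1],[0,0,-0.106,0.924,0.151,0,-1],[0,0,-0.105,0.908,0.227,0,-1],[0,0,-0.106,0.887,0.302,0,-1],[0,0,-0.105,0.858,0.374,0,-1]],
  ],
)

```text
clock: 1.1
eef_pos: [452.5, -319.4, 404.4]
eef_rot: [-3.141, -0.0, 1.095]
wrist_force: [0.1, -0.1, 0.7]
finger_gap: 93.8
finger_force: 0.0
```

Emit:
step_arm(
  increments=[
    [[0,0,-0.106,0.825,0.444,0,-1],[0,0,-0.105,0.785,0.511,0,-1],[0,0,-0.106,0.74,0.573,0,-1],[0,0,0,0,0,0,-1]],
  ],
)

```text
clock: 1.5
eef_pos: [546.7, -254.7, 403.8]
eef_rot: [-3.141, -0.001, 1.347]
wrist_force: [-0.8, -0.1, -0.4]
finger_gap: 93.8
finger_force: 0.0
```

```bash
python3 plan.py 544.2 -257.2 242 76.8
python3 - <<'E'
from h import *
from cell import optics
s=optics.camera("scene");np.savez("scene1.npz",**s)
print(proj(s,[[544,-257,58],[469,210,58],[510,380,40]]))
crop(s,100,120,300,220,2.6,"pics/s1.png")
E
```

```text
clock 1.5 pos [ 546.66 -254.71  403.78] rot [-1.7996e+02 -4.0000e-02  7.7180e+01] F [-0.8 -0.1 -0.4] gap 93.83693661409309 0.0
[[-0.0,-0.0,0.002,-0.015,-0.009,0.809,-1],[-0.0,-0.0,0.002,-0.016,-0.009,0.809,-1],[-0.0,-0.0,0.001,-0.016,-0.008,0.809,-1],[-0.0,-0.0,0.002,-0.015,-0.008,0.809,-1],[-0.001,-0.001,0.001,-0.016,-0.009,0.809,-1]]
[[393.2787895  248.28757694]
 [240.72797701 205.74335333]
 [207.62790922 187.31727737]]
```

View pics/s1.png

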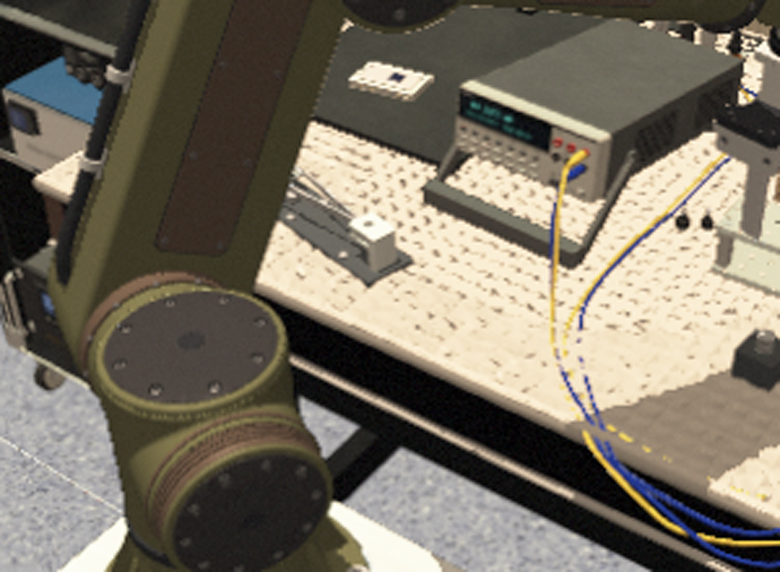

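The scene crop shows the fork at about (243,206) full-frame px, close to the predicted (241,206), and the pin head at about (395,250) against a predicted (393,248). Both agree with the top view, so I'll descend.

Emit:
step_arm(
  increments=[
    [[0,0,0.005,-0.04,-0.02,0.8,-1],[0,0,0.003,-0.04,-0.02,0.8,-1],[0,0,0,0,0,0.8,-1],[0,0,0,0,0,0.8,-1],[0,0,0,0,0,0,-1]],
  ],
)

```text
clock: 2.05
eef_pos: [540.4, -260.4, 272.6]
eef_rot: [-3.135, -0.002, 1.332]
wrist_force: [0.3, 0.7, 0.1]
finger_gap: 94.4
finger_force: 0.0
```

```bash
python3 plan.py 544.2 -257.2 242.5 76.8
python3 - <<'E'
from h import *
from cell import optics
from cell import manip
for n in("scene","top"):
    s=optics.camera(n);np.savez(n+"2.npz",**s)
    if n=="scene": A=cv2.resize(s["frame"][210:290,340:450,::-1],None,fx=5,fy=5)
    else: B=cv2.resize(s["frame"][170:250,350:460,::-1],None,fx=2.2,fy=2.2)
B=cv2.copyMakeBorder(B,0,400-B.shape[0],0,0,0)
cv2.imwrite("pics/p2.png",np.hstack([A,B]))
E
```

```text
clock 2.05 pos [ 540.45 -260.36  272.65] rot [-1.796e+02 -1.100e-01  7.635e+01] F [0.3 0.7 0.1] gap 94.36748397585163 0.0
[[-0.009,-0.002,-0.01,0.098,0.078,0.753,-1]]
```

View pics/p2.png

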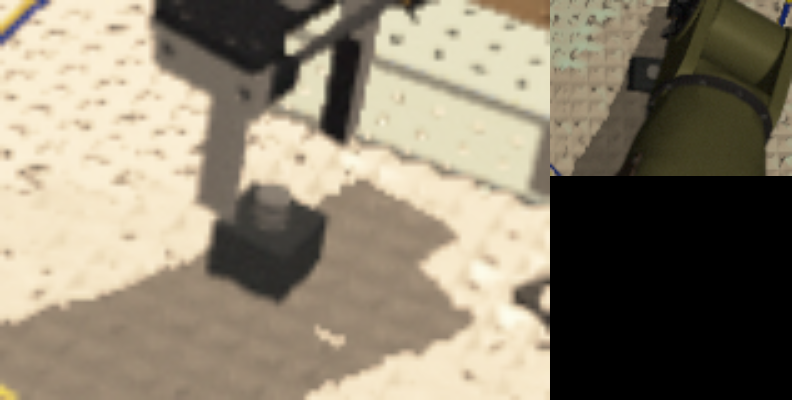

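The head stands between the open fingers, with its top at about (394.5,248) in the scene picture, where it was expected. The last correction was only settling, so I'll undo it while descending.

Run:
```python
from h import *
print(cast(np.load("scene2.npz"),[[394.3,247.9],[394.3,248.6]],58))
```

```text
[[ 547.07847154 -258.62759245   58.        ]
 [ 544.34232667 -259.8633567    58.        ]]
```

Emit:
step_arm(
  increments=[
    [[-0.008,-0.002,-0.01,0.09,0.07,0.35,-1],[0,0,0,0,0,0.38,-1],[0,0,0,0,0,0,-1],[0,0,0,0,0,0,-1]],
  ],
)

```text
clock: 2.55
eef_pos: [545.5, -257.4, 248.1]
eef_rot: [3.135, 0.002, 1.342]
wrist_force: [0.3, -0.0, 0.5]
finger_gap: 94.0
finger_force: 0.0
```

```bash
python3 plan.py 544.2 -257.2 242.5 76.8
```

```text
clock 2.55 pos [ 545.54 -257.38  248.11] rot [1.7963e+02 1.0000e-01 7.6890e+01] F [ 0.3 -0.   0.5] gap 93.96869279485121 0.0
[[0.008,0.002,0.002,-0.003,-0.035,0.14,-1]]
```

Emit:
step_arm(
  increments=[
    [[0.008,0.002,0,-0.01,0,0.135,-1],[0,0,0,0,0,0,-1],[0,0,0,0,0,0,0.4],[0,0,0,0,0,0,0.4],[0,0,0,0,0,0,0.6]],
  ],
  newtons=25,
)

```text
clock: 3.05
eef_pos: [545.5, -257.6, 242.2]
eef_rot: [3.141, 0.0, 1.342]
wrist_force: [-0.6, -0.6, 0.4]
finger_gap: 73.0
finger_force: 0.0
```

Emit:
step_arm(
  increments=[
    [[0,0,0,0,0,0,1],[0,0,0,0,0,0,1],[0,0,0,0,0,0,1],[0,0,0,0,0,0,1],[0,0,0,0,0,0,1]],
  ],
  newtons=25,
)

```text
clock: 3.55
eef_pos: [545.5, -257.6, 242.1]
eef_rot: [3.142, 0.0, 1.342]
wrist_force: [0.3, -0.6, -0.9]
finger_gap: 33.9
finger_force: 0.0
```

Emit:
step_arm(
  increments=[
    [[0,0,0,0,0,0,1],[0,0,0,0,0,0,1],[0,0,0,0,0,0,1],[0,0,0,0,0,0,1]],
  ],
)

```text
clock: 3.95
eef_pos: [545.3, -257.6, 242.1]
eef_rot: [-3.14, -0.0, 1.342]
wrist_force: [-5.8, 1.2, 3.6]
finger_gap: 18.0
finger_force: 25.0
```

Emit:
step_arm(
  increments=[
    [[0,0,0,0,0,-0.5,1],[0,0,0,0,0,-0.9,1],[0,0,0,0,0,-0.9,1],[0,0,0,0,0,-0.7,1],[0,0,0,0,0,0,1]],
  ],
)

```text
clock: 4.45
eef_pos: [545.8, -257.7, 366.3]
eef_rot: [3.135, 0.002, 1.342]
wrist_force: [0.6, 0.4, 0.1]
finger_gap: 18.1
finger_force: 25.0
```

```bash
python3 plan.py 469.1 209.8 360 76.8 1
```

```text
clock 4.45 pos [ 545.76 -257.66  366.25] rot [1.7961e+02 1.0000e-01 7.6910e+01] F [0.6 0.4 0.1] gap 18.10488604571731 24.998828172683716
[[0.001,0.0,0.0,0.842,-0.347,0.008,1.0],[0.001,0.0,0.0,0.842,-0.347,0.008,1.0],[0.001,0.0,0.0,0.842,-0.347,0.009,1.0],[0.001,0.0,0.0,0.842,-0.347,0.009,1.0],[0.001,0.0,0.0,0.842,-0.347,0.009,1.0]]
[[0.0,0.0,0.0,0.842,-0.347,0.01,1.0],[0.001,0.0,0.0,0.842,-0.347,0.01,1.0],[0.0,0.0,0.0,0.842,-0.347,0.01,1.0],[0.001,0.0,0.0,0.843,-0.348,0.01,1.0],[0.0,0.001,0.001,0.842,-0.347,0.01,1.0]]
[[0.001,0.0,0.0,0.842,-0.348,0.01,1.0],[0.0,0.001,0.001,0.843,-0.348,0.011,1.0],[0.001,0.0,0.0,0.842,-0.349,0.011,1.0]]
```

Emit:
step_arm(
  increments=[
    [[0,0,0,0.842,-0.347,0,1],[0,0,0,0.842,-0.347,0,1],[0,0,0,0.842,-0.347,0,1],[0,0,0,0.842,-0.347,0,1],[0,0,0,0.842,-0.347,0,1]],
  ],
)

```text
clock: 4.95
eef_pos: [515.5, -76.5, 361.0]
eef_rot: [-3.141, -0.0, 1.342]
wrist_force: [-0.1, 0.0, -1.2]
finger_gap: 18.1
finger_force: 25.0
```

Emit:
step_arm(
  increments=[
    [[0,0,0,0.842,-0.347,0,1],[0,0,0,0.842,-0.347,0,1],[0,0,0,0.842,-0.347,0,1],[0,0,0,0.843,-0.348,0,1],[0,0,0,0.842,-0.347,0,1]],
  ],
)

```text
clock: 5.45
eef_pos: [486.0, 103.4, 361.1]
eef_rot: [-3.141, 0.0, 1.342]
wrist_force: [0.4, -0.3, -0.3]
finger_gap: 17.9
finger_force: 25.0
```

Emit:
step_arm(
  increments=[
    [[0,0,0,0.842,-0.348,0,1],[0,0,0,0.843,-0.348,0,1],[0,0,0,0.842,-0.348,0,1],[0,0,0,0,0,0,1],[0,0,0,0,0,0,1]],
  ],
)

```text
clock: 5.95
eef_pos: [468.6, 210.3, 361.1]
eef_rot: [-3.141, 0.001, 1.344]
wrist_force: [0.2, -0.5, -0.9]
finger_gap: 17.9
finger_force: 25.0
```

```bash
python3 plan.py 469.1 209.8 330 76.8 1
python3 - <<'E'
from h import *
from cell import optics
s=optics.camera("scene");np.savez("scene3.npz",**s)
t=optics.camera("top");np.savez("top3.npz",**t)
print(proj(s,[[469,210,58],[469,210,140]]))
A=cv2.resize(s["frame"][130:230,190:290,::-1],None,fx=5,fy=5)
B=cv2.resize(t["frame"][180:280,200:260,::-1],None,fx=5,fy=5)
cv2.imwrite("pics/p3.png",np.hstack([A,B]))
E
```

```text
clock 5.95 pos [468.58 210.26 361.12] rot [-1.7995e+02  4.0000e-02  7.7000e+01] F [ 0.2 -0.5 -0.9] gap 17.871039296130622 24.99860644340515
[[-0.001,0.001,0.004,-0.008,0.016,0.778,1.0]]
[[240.72797701 205.74335333]
 [239.43626493 183.01670336]]
```

View pics/p3.png

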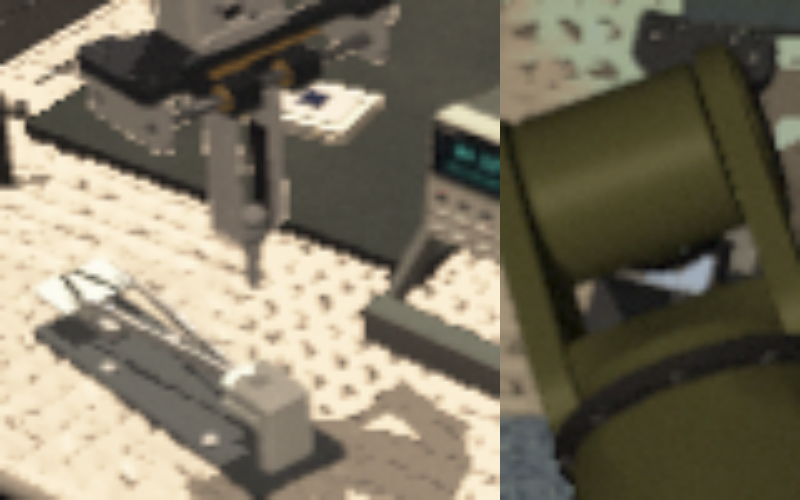

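The pin hangs upright in the fingers, with its tip at about (240.8,187.5) in the scene picture. The fork hole is at about (242.4,205.4), and the top view is blocked. I'll lower the pin to just above the fork and measure the two relative to each other.

Emit:
step_arm(
  increments=[
    [[0,0,0,0,0,0.6,1],[0,0,0,0,0,0.5,1],[0,0,0,0,0,0.15,1],[0,0,0,0,0,0,1],[0,0,0,0,0,0,1]],
  ],
)

```text
clock: 6.55
eef_pos: [469.1, 209.6, 312.9]
eef_rot: [3.141, -0.001, 1.342]
wrist_force: [-0.6, 0.0, -0.3]
finger_gap: 18.2
finger_force: 25.0
```

```bash
python3 plan.py 469.1 209.8 311 76.8 1
python3 - <<'E'
from h import *
from cell import optics
F=[];R=[]
for i in range(3):
    s=optics.camera("scene");F.append(s["frame"].astype(float));R.append(s["range_z"])
s["frame"]=np.mean(F,0).astype(np.uint8);np.savez("scene4.npz",**s)
A=cv2.resize(s["frame"][165:225,205:270,::-1],None,fx=10,fy=10,interpolation=cv2.INTER_CUBIC)
cv2.imwrite("pics/p4.png",A)
t=np.load("scene3.npz")
g=t["frame"].mean(2).astype(int);print(g[199:212,230:256])
E
```

```text
clock 6.55 pos [469.11 209.56 312.9 ] rot [ 1.7995e+02 -3.0000e-02  7.6870e+01] F [-0.6  0.  -0.3] gap 18.173833181716493 24.99870479106903
[[0.001,-0.001,0.002,0.006,-0.002,0.047,1.0]]
[[102 108 180 220 212 219 221 223 223 211 186 214 232 234 234 234 234 233
  233 234 214 157 189 230 233 233]
 [133 120 100 185 223 211 224 225 226 204 150 196 231 232 232 232 231 233
  233 233 223 174 147 206 234 233]
 [167 179 132 115 153 208 221 225 227 207 161 197 222 221 229 215 215 231
  230 233 228 199 207 232 233 233]
 [ 96 129 179 179 134 157 198 218 230 226 211 185 162 177 204 190 191 209
  214 232 233 233 234 233 233 234]
 [101 101  95 135 183 178 191 228 238 246 231 160 160 161 168 173 155 137
  196 234 231 229 231 233 233 233]
 [ 99  95  96 101 110 195 241 244 244 244 225 160 160 158 162 161 159 142
  193 232 227 210 214 228 230 234]
 [ 82  99 102  99 157 234 246 224 161 153 144 138 135 142 158 162 162 170
  198 221 230 226 207 159 183 229]
 [ 92  82  97 109 181 239 229 163 162 148 129 129 129 139 153 159 161 161
  161 180 214 229 205 138 146 205]
 [106  90  84 104 118 164 183 159 159 157 150 142 148 161 163 160 161 163
  160 163 179 211 212 166 202 234]
 [104 106  94  65  86 118 128 138 153 157 162 161 161 160 161 162 160 160
  161 163 157 173 214 232 234 233]
 [101 105 106  93 107 130 117 112 126 147 158 159 160 162 159 166 161 162
  157 151 135 152 213 233 233 234]
 [ 83  98 102 107 133 158 143 113 112 121 134 153 161 163 164 163 160 153
  135 118 121 151 211 231 226 230]
 [ 90  71  83 102 109 121 138 147 130 111 114 134 155 163 162 153 136 119
  121 120 119 135 201 213 146 181]]
```

View pics/p4.png

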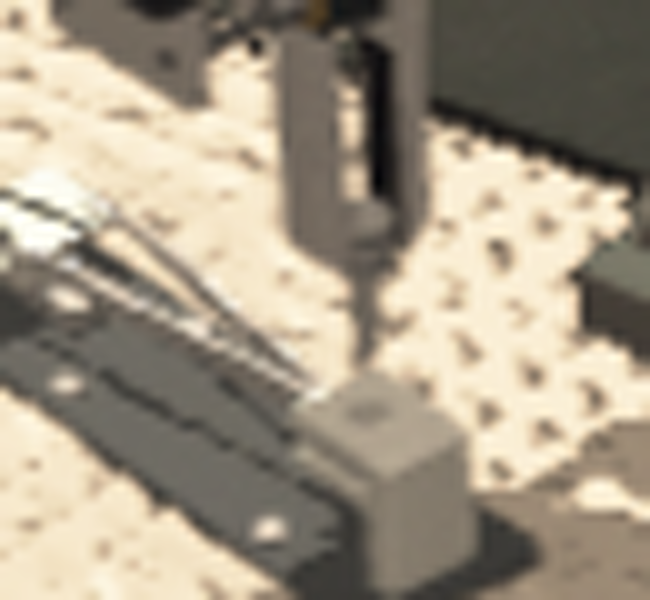

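The pin is upright, with its tip at about (241,201) and the shank at (241.2,193.5). The hole ellipse on the fork's top is at about (241.3,205.7).

Run:
```python
from h import *
t=np.load("scene4.npz");z=t["frame"].mean(2)
P=[469.1,209.6]
print("proj tip,under,hole",proj(t,[[*P,76.8],[*P,85],[*P,110.8],[*P,58]]))
print("hole cast",cast(t,[[241.2,205.8],[241.2,205.5],[241.2,206]],58))
t3=np.load("scene3.npz")["frame"].mean(2)[203:210,236:247]
w=np.clip(156-z[203:209,238:246]*0-t3[:6,2:10],0,None);ys,xs=np.mgrid[203:209,238:246];print("hole3",(w*xs).sum()/w.sum(),(w*ys).sum()/w.sum())
print(z[188:214,234:250].astype(int))
# top view: fork outline edges vs hole (px) and blade line
```

```text
proj tip,under,hole [[240.56303874 200.6801394 ]
 [240.43577021 198.43786565]
 [240.03086365 191.29405161]
 [240.85227154 205.77041224]]
hole cast [[469.57100779 208.6304113   58.        ]
 [470.81694229 209.60150825  58.        ]
 [468.74151323 207.98389604  58.        ]]
hole3 241.2479338842975 205.83140495867772
[[107 103 105 106 105 106 103 102  96  82  62  80 133 203 230 205]
 [145 112 105 107 106 100  84  76  74  79  81  99 180 227 217 212]
 [220 165 122 109 105 101  95  98  93  84 118 172 216 234 233 233]
 [235 226 193 151 123  98  87  88  80  77 107 196 232 233 231 230]
 [210 233 227 224 188 124  92  87  93 123 145 200 233 233 225 206]
 [218 226 226 227 224 188 113  97 119 162 211 233 233 233 234 225]
 [223 214 219 222 218 192 121  97 133 206 233 233 233 232 231 214]
 [233 229 228 207 159 142 105  96 129 202 230 229 228 233 221 186]
 [238 234 230 229 230 204 113  98 110 163 202 180 194 233 233 233]
 [233 235 231 229 231 217 152  97 108 129 138 149 203 231 233 232]
 [186 173 201 223 230 221 167  96 132 163 162 205 223 221 233 228]
 [211 220 222 222 224 213 159  97 126 203 233 
[... 259 characters left out ...]
 161 169 173 154 137 196 232]
 [109 185 233 215 161 161 160 158 158 158 160 162 157 141 192 232]
 [147 178 162 161 161 154 143 139 136 144 157 161 163 171 198 222]
 [132 154 161 161 161 147 127 128 129 137 153 161 161 161 162 181]
 [117 131 145 160 161 156 150 142 148 161 162 162 161 160 160 164]
 [ 86 113 121 137 153 159 161 162 160 161 161 161 162 160 160 161]
 [106 129 116 114 125 146 158 160 161 160 160 161 164 161 157 151]
 [133 157 142 114 110 120 135 153 160 163 165 163 159 152 136 120]
 [108 120 138 146 131 110 113 132 154 163 163 155 136 119 120 119]
 [102 104 113 125 138 133 115 112 122 144 140 121 121 121 119 119]
 [ 89  64  81 100 112 136 145 133 119 122 123 121 121 122 120 119]]
```

Emit:
step_arm(
  increments=[
    [[0,0,0,0.015,-0.015,0,1],[0,0,0,0,0,0.2,1],[0,0,0,0,0,0.2,1],[0,0,0,0,0,0.15,1],[0,0,0,0,0,0,1]],
  ],
)

```text
clock: 7.2
eef_pos: [468.1, 210.5, 288.8]
eef_rot: [-3.14, 0.001, 1.342]
wrist_force: [-0.2, -0.4, -0.7]
finger_gap: 17.8
finger_force: 25.0
```

```bash
python3 plan.py 468.6 210.3 285 76.8 1
```

```text
clock 7.2 pos [468.14 210.53 288.81] rot [-1.799e+02  7.000e-02  7.691e+01] F [-0.2 -0.4 -0.7] gap 17.839527146057684 24.998548328876495
[[-0.002,0.001,0.002,-0.003,0.013,0.095,1.0]]
```

The tip is 5 mm into the hole with no force, so I'll continue in small steps.

Emit:
step_arm(
  increments=[
    [[0,0,0,0,0,0.1,1],[0,0,0,0,0,0.1,1],[0,0,0,0,0,0,1]],
  ],
)

```text
clock: 7.5
eef_pos: [468.3, 210.6, 281.5]
eef_rot: [-3.141, 0.0, 1.342]
wrist_force: [0.6, 0.2, -0.9]
finger_gap: 18.2
finger_force: 25.0
```

```bash
python3 plan.py 468.6 210.3 270 76.8 1
```

```text
clock 7.5 pos [468.25 210.55 281.52] rot [-1.7996e+02  2.0000e-02  7.6910e+01] F [ 0.6  0.2 -0.9] gap 18.164792021129028 24.99861717224121
[[-0.001,0.001,0.002,-0.004,0.01,0.288,1.0]]
```

Emit:
step_arm(
  increments=[
    [[0,0,0,0,0,0.1,1],[0,0,0,0,0,0.1,1],[0,0,0,0,0,0.1,1],[0,0,0,0,0,0.1,1],[0,0,0,0,0,0,1]],
  ],
)

```text
clock: 8.0
eef_pos: [468.2, 210.5, 265.4]
eef_rot: [-3.141, 0.001, 1.342]
wrist_force: [-0.2, -1.0, -0.4]
finger_gap: 17.6
finger_force: 25.0
```

Emit:
step_arm(
  increments=[
    [[0,0,0,0,0,0.08,1],[0,0,0,0,0,0.05,1],[0,0,0,0,0,0,1]],
  ],
)

```text
clock: 8.3
eef_pos: [468.3, 210.6, 260.6]
eef_rot: [-3.141, 0.0, 1.342]
wrist_force: [0.3, 0.2, -0.8]
finger_gap: 18.4
finger_force: 25.0
```

Emit:
step_arm(
  increments=[
    [[0,0,0,0,0,0.02,1],[0,0,0,0,0,0,1]],
  ],
)

```text
clock: 8.5
eef_pos: [468.4, 210.6, 260.1]
eef_rot: [3.141, -0.0, 1.342]
wrist_force: [0.5, 0.2, -0.8]
finger_gap: 18.3
finger_force: 25.0
```

Emit:
step_arm(
  increments=[
    [[0,0,0,0,0,0.02,1],[0,0,0,0,0,0,1]],
  ],
)

```text
clock: 8.7
eef_pos: [468.4, 210.6, 260.0]
eef_rot: [3.141, -0.0, 1.342]
wrist_force: [-3.9, -1.8, 8.9]
finger_gap: 18.0
finger_force: 25.0
```

Emit:
step_arm(
  increments=[
    [[0,0,0,0,0,0.015,1],[0,0,0,0,0,0,1]],
  ],
)

```text
clock: 8.9
eef_pos: [468.4, 210.7, 259.9]
eef_rot: [3.141, -0.0, 1.342]
wrist_force: [-6.7, -2.1, 16.1]
finger_gap: 17.5
finger_force: 25.0
```

Seated: the contact force rises at the expected height. Release the pin and raise the arm.

Emit:
step_arm(
  increments=[
    [[0,0,0,0,0,-0.02,0.5],[0,0,0,0,0,0,0.0],[0,0,0,0,0,0,-0.3],[0,0,0,0,0,0,-0.3],[0,0,0,0,0,0,-0.3]],
  ],
)

```text
clock: 9.4
eef_pos: [468.3, 210.6, 259.3]
eef_rot: [-3.141, 0.0, 1.342]
wrist_force: [-0.5, 0.3, -0.0]
finger_gap: 52.0
finger_force: 0.0
```

```bash
python3 plan.py 468.4 210.6 330 76.8 -0.3
python3 - <<'E'
from h import *
t=np.load("top0.npz")
O=np.array([468.7,210.2]);a=np.radians(76.8);X=np.array([np.cos(a),np.sin(a)]);Y=np.array([-X[1],X[0]])
def sf(px,z):
    d=cast(t,px,z)[:,:2]-O;return np.c_[d@X-80,d@Y].round(1)
c=lambda pts:(np.array(pts,float)+.5)/8-.5+np.array([168,195])
print("hole",sf(c([[594,256]]),58))
print("plate corners",sf(c([[103,65],[202,82],[165,230],[68,205]]),38))
print("lines L(bottom) R(top)",sf(c([[85,146],[172,190],[90,124],[192,122]]),38))
print("tips?",sf(c([[195,106],[165,208]]),44))
print("blade joint",sf(c([[530,242]]),50),"holes base",sf(c([[308,124],[568,188],[273,250],[537,314],[212,162]]),12))
E
```

```text
clock 9.4 pos [468.33 210.6  259.29] rot [-1.7999e+02  1.0000e-02  7.6910e+01] F [-0.5  0.3 -0. ] gap 52.01786278469085 0.0
[[-0.0,0.0,0.001,0.0,0.001,-0.884,-0.3],[-0.0,0.0,0.001,0.0,0.0,-0.884,-0.3]]
hole [[-80.6  -0.5]]
plate corners [[122.3 -28.5]
 [ 83.5 -31. ]
 [ 82.8  27.1]
 [121.5  26.6]]
lines L(bottom) R(top) [[121.    3.2]
 [ 84.1  11.7]
 [121.3  -5.4]
 [ 83.3 -15.3]]
tips? [[ 82.3 -21.1]
 [ 83.6  19.2]]
blade joint [[-55.1  -0.4]] holes base [[ 44.9 -26.5]
 [-59.7 -25.8]
 [ 45.9  24.2]
 [-59.9  24.3]
 [ 77.7  -3.4]]
```

Emit:
step_arm(
  increments=[
    [[0,0,0,0,0,-0.9,-0.3],[0,0,0,0,0,-0.9,-0.3],[0,0,0,-1,0,-0.3,-0.3],[0,0,0,-1,0,0,-0.3],[0,0,0,-1,0,0,-0.3]],
  ],
)

```text
clock: 9.9
eef_pos: [440.5, 92.6, 343.8]
eef_rot: [3.141, -0.0, 1.343]
wrist_force: [0.4, -0.1, -0.4]
finger_gap: 61.2
finger_force: 0.0
```

Emit:
step_arm(
  increments=[
    [[0,0,0,-1,0,0,-0.3],[0,0,0,-1,0,0,-0.3],[0,0,0,-1,0,0,-0.3],[0,0,0,-1,0,0,-0.3],[0,0,0,0,0,0,-0.3]],
  ],
)

```text
clock: 10.4
eef_pos: [404.1, -65.2, 343.6]
eef_rot: [3.141, 0.0, 1.338]
wrist_force: [-0.3, 1.6, 0.6]
finger_gap: 60.9
finger_force: 0.0
```

```bash
cat > avg.py <<'E'
from h import *
from cell import optics
def avg(n,k=5):
    L=[optics.camera(n) for _ in range(k)];c=L[-1];c["f"]=np.mean([l["frame"].astype(np.float32) for l in L],0);c["frame"]=c["f"].astype(np.uint8)
    r=np.array([l["range_z"] for l in L]);c["range_z"]=np.median(r,0);return c
E
python3 - <<'E'
from avg import *
s=avg("scene");t=avg("top");np.savez("scene5.npz",**s);np.savez("top5.npz",**t)
A=cv2.resize(t["frame"][196:246,172:262,::-1],None,fx=8.6,fy=8.6,interpolation=cv2.INTER_CUBIC)[:430]
B=cv2.resize(s["frame"][178:222,190:272,::-1],None,fx=A.shape[1]/82,fy=A.shape[1]/82,interpolation=cv2.INTER_CUBIC)
C=np.vstack([A[:300],B[:300]]);print(A.shape,B.shape,C.shape);cv2.imwrite("pics/p5.png",C)
E
```

```text
(430, 774, 3) (415, 774, 3) (600, 774, 3)
```

View pics/p5.png

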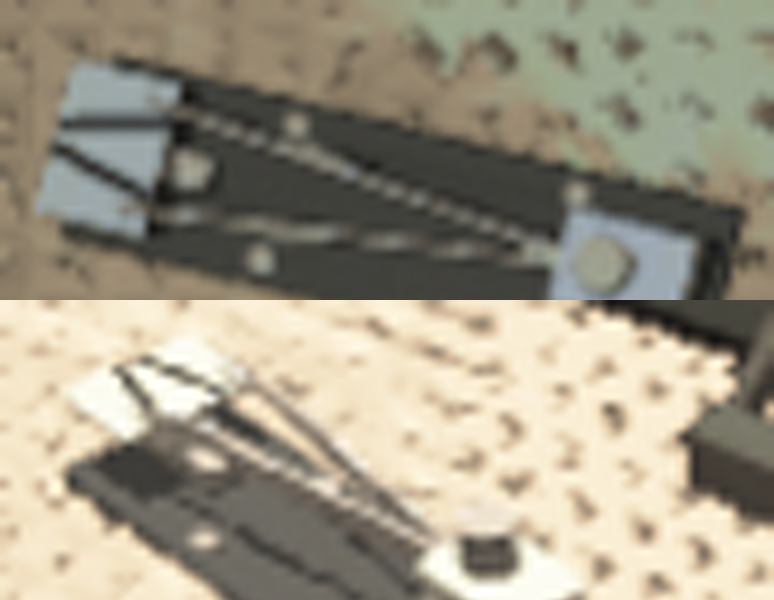

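The pin's head sits on the fork at about (601,262) in the top half. The blade tips appear as brownish smudges over the plate at about (150–170,102) and (120–140,207). The rests thicken at around (310,155) on the right blade, with the left one less clear. Next I'll quantify this in the stand frame.

Run:
```python
from h import *
t=dict(np.load("top5.npz"));f=t["f"]
O=np.array([468.7,210.2]);a=np.radians(76.6);X=np.array([np.cos(a),np.sin(a)]);Y=np.array([-X[1],X[0]])
def samp(xs,ys,z):
    g=np.array([[*(O+X*(x+80)+Y*y),z] for y in ys for x in xs]);p=proj(t,g).astype(np.float32)
    return cv2.remap(f,p[:,0].reshape(len(ys),-1),p[:,1].reshape(len(ys),-1),cv2.INTER_CUBIC)
xs=np.arange(78,126,3)
for nm,ys in(("R",np.arange(-28,-12,2)),("L",np.arange(12,28,2))):
    I=samp(xs,ys,42);print(nm,"r-b",xs)
    for y,r in zip(ys,I):print(y,(r[:,0]-r[:,2]).astype(int),)
# blade intensity transverse profile: centroid & width along x
xs=np.arange(-45,75,4)
for nm,sg in(("R",-1),("L",1)):
    out=[]
    ys=np.arange(0,26,.5)
    I=samp(xs,sg*ys,48)[:,:,:].mean(2)
    for j,x in enumerate(xs):
        y0=3+.1135*(x+50);m=(abs(ys-y0)<6);w=np.clip(I[m,j]-65,0,None);out.append((int(x),round((w*ys[m]).sum()/w.sum()-0,1),int(w.sum()/10)))
    print(nm,out)
```

```text
R r-b [ 78  81  84  87  90  93  96  99 102 105 108 111 114 117 120 123]
-28 [  3   6  -9  -9  -5  -3  -7 -10  -7  -3  -1  -1   4  13  15  32]
-26 [  2   4 -12 -13 -11  -8 -11 -12 -11  -7  -8 -12  -8  -3   2  25]
-24 [  3   0 -12 -12 -10  -9 -11 -12 -12 -12 -10 -12 -13 -12  -3  22]
-22 [  8   5  -1  -5  -1  -4 -10 -11 -13 -12 -11  -9 -10 -10  -7  20]
-20 [ 14  14   9   4   4  -2 -11 -12 -13 -12 -11  -9 -10  -9 -10  19]
-18 [ 14  12   7   5   1  -6 -11 -12 -13 -13 -11  -9 -10  -9 -11  17]
-16 [  6   6   0  -3  -5  -7  -9 -11 -12 -12 -11 -10 -10 -10  -9  17]
-14 [  0   2  -2  -3  -4  -5  -7  -8  -9 -10 -10  -9  -9 -10  -3  22]
L r-b [ 78  81  84  87  90  93  96  99 102 105 108 111 114 117 120 123]
12 [  2   1  -3  -1  -2  -1  -5  -6  -8 -12 -11  -8  -9 -12  -6  20]
14 [  5   3   5   7  -3  -9  -9 -12 -13 -15 -13  -9 -10 -10 -10  18]
16 [ 10  10  12  11   1  -6 -10 -14 -14 -15 -13  -9  -9  -9 -14  17]
18 [ 13  14   8   8   8  -1 -10 -14 -15 -15 -13  -9  -9  -9 -12  20]
20 [ 11  10  -1  -2   5  -1 -10 -14 -15 -15 -12  -9  -9 -10  -6  24]
22 [  4   3 -12 -13  -8 -11 -14 -14 -15 -16 -14  -9
[... 1122 characters left out ...]
4(5.1), 60), (-25, np.float64(6.5), 33), (-21, np.float64(7.6), 22), (-17, np.float64(6.6), 8), (-13, np.float64(5.9), 21), (-9, np.float64(6.8), 38), (-5, np.float64(7.9), 58), (-1, np.float64(9.0), 42), (3, np.float64(9.9), 30), (7, np.float64(9.1), 3), (11, np.float64(8.4), 16), (15, np.float64(9.5), 36), (19, np.float64(10.9), 69), (23, np.float64(12.1), 65), (27, np.float64(13.0), 59), (31, np.float64(13.9), 55), (35, np.float64(13.9), 64), (39, np.float64(13.9), 59), (43, np.float64(13.4), 56), (47, np.float64(14.4), 43), (51, np.float64(15.6), 30), (55, np.float64(16.0), 9), (59, np.float64(14.2), 14), (63, np.float64(15.1), 33), (67, np.float64(16.0), 69), (71, np.float64(17.0), 51)]
```

Measured in the stand frame:

| Item | Value |
|---|---|
| Rests | x ≈ 29 |
| Hinge | x ≈ −56 |
| Tips | x ≈ 93.5 |
| Plate | 83 to 122 |
| Line half-gap at the tips | ≈ 11.2 mm |
| Rest separation to aim for | ≈ 23 mm |

Next is to approach above the rests.

```bash
python3 plan.py 494.7 316 335 76.6 -0.3 39
```

```text
clock 10.9 pos [405.04 -61.62 343.42] rot [-180.      0.     76.97] F [ 0.4 -0.5  0.7] gap 61.06572970083276 0.0
[[-0.0,0.0,0.001,0.97,0.005,0.021,-0.3],[-0.0,0.0,0.001,0.97,0.005,0.021,-0.3],[-0.0,0.0,0.001,0.97,0.004,0.021,-0.3],[-0.0,0.0,0.001,0.97,0.003,0.021,-0.3],[-0.0,0.0,0.001,0.97,0.002,0.021,-0.3]]
[[-0.0,0.0,0.001,0.971,0.002,0.021,-0.3],[-0.0,0.0,0.001,0.97,0.001,0.021,-0.3],[-0.0,0.0,0.0,0.971,0.0,0.021,-0.3],[-0.0,0.0,0.001,0.97,0.0,0.021,-0.3],[-0.0,0.0,0.0,0.971,-0.0,0.021,-0.3]]
```

Emit:
step_arm(
  increments=[
    [[0,0,0.001,0.97,0.004,0.02,-0.3],[0,0,0.001,0.97,0.004,0.02,-0.3],[0,0,0.001,0.97,0.004,0.02,-0.3],[0,0,0.001,0.97,0.003,0.02,-0.3],[0,0,0.001,0.97,0.002,0.02,-0.3]],
  ],
)

```text
clock: 11.4
eef_pos: [449.8, 128.6, 339.4]
eef_rot: [3.141, -0.0, 1.339]
wrist_force: [0.5, -0.8, 1.0]
finger_gap: 60.8
finger_force: 0.0
```

Emit:
step_arm(
  increments=[
    [[0,0,0.001,0.97,0.002,0.02,-0.3],[0,0,0.001,0.97,0,0.02,-0.3],[0,0,0.001,0.97,0,0.02,-0.3],[0,0,0,0.97,0,0.02,-0.3],[0,0,0,0.97,0,0.02,-0.3]],
  ],
)

```text
clock: 11.9
eef_pos: [494.8, 317.3, 335.2]
eef_rot: [-3.141, 0.0, 1.337]
wrist_force: [0.7, -1.0, 0.2]
finger_gap: 61.4
finger_force: 0.0
```

Emit:
step_arm(
  increments=[
    [[0,0,0,0,0,0.4,-0.3],[0,0,0,0,0,0.7,-0.3],[0,0,0,0,0,0.1,-0.3],[0,0,0,0,0,0,-0.3],[0,0,0,0,0,0,-0.3]],
  ],
)

```text
clock: 12.4
eef_pos: [495.1, 315.3, 288.7]
eef_rot: [3.141, -0.001, 1.336]
wrist_force: [-0.1, -0.3, 0.5]
finger_gap: 61.7
finger_force: 0.0
```

```bash
python3 plan.py 494.7 316 228 76.6 -0.3 20
python3 - <<'E'
from avg import *
s=avg("scene",3);np.savez("scene6.npz",**s)
cv2.imwrite("pics/p6.png",cv2.resize(s["frame"][140:220,180:280,::-1],None,fx=7,fy=7,interpolation=cv2.INTER_CUBIC))
E
```

```text
clock 12.4 pos [495.07 315.34 288.72] rot [ 1.7994e+02 -6.0000e-02  7.6540e+01] F [-0.1 -0.3  0.5] gap 61.693616900861414 0.0
[[0.0,-0.0,-0.0,0.003,-0.004,0.379,-0.3],[0.0,-0.0,-0.0,0.003,-0.003,0.38,-0.3],[0.001,-0.001,-0.001,0.003,-0.004,0.379,-0.3],[0.0,-0.0,-0.0,0.004,-0.003,0.38,-0.3]]
```

View pics/p6.png

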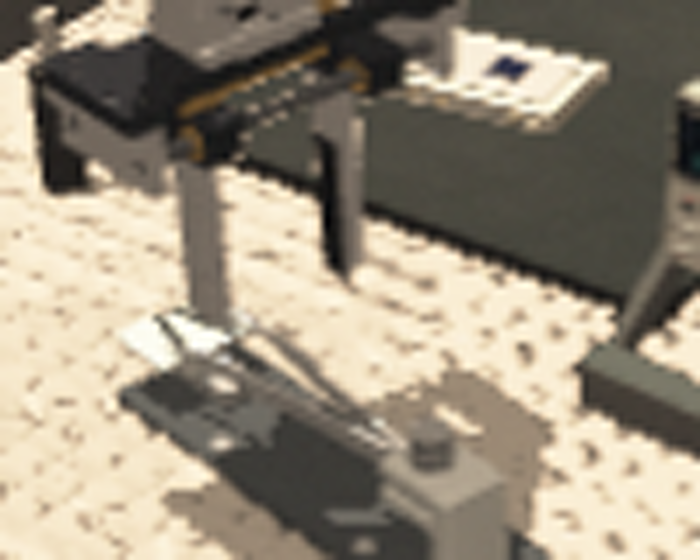

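The left finger will partly hide the plate in the scene view once it is down, so I'll also use force balance for centring and the contact gap for calibration. Descending.

Emit:
step_arm(
  increments=[
    [[0,0,0,0.01,-0.01,0.4,-0.3],[0,0,0,0,0,0.4,-0.3],[0,0,0,0,0,0.4,-0.3],[0,0,0,0,0,0.32,-0.3],[0,0,0,0,0,0,-0.3]],
  ],
)

```text
clock: 13.05
eef_pos: [494.3, 315.6, 225.5]
eef_rot: [-3.14, 0.001, 1.336]
wrist_force: [-0.3, 0.6, -0.2]
finger_gap: 61.2
finger_force: 0.0
```

Emit:
step_arm(
  increments=[
    [[0,0,0,0,0,0,0.15],[0,0,0,0,0,0,0.15],[0,0,0,0,0,0,0.15],[0,0,0,0,0,0,0.15],[0,0,0,0,0,0,0.15]],
  ],
  newtons=25,
)

```text
clock: 13.55
eef_pos: [494.6, 315.8, 226.9]
eef_rot: [3.141, -0.0, 1.336]
wrist_force: [0.0, -0.1, 0.4]
finger_gap: 40.1
finger_force: 0.0
```

```bash
cat > fr.py <<'E'
from avg import *
from cell import manip
def force(n=10,cams=("scene","top")):
    F=[];G=[];H=[];P=[];I={c:[] for c in cams}
    for i in range(n):
        c=cams[i%len(cams)];o=optics.camera(c);I[c].append(o);s=manip.read_state()
        F.append(s["wrist_force"]);G.append(s["finger_gap"]);H.append(s["finger_force"]);P.append(s["eef_pos"])
    F=np.mean(F,0);yaw=s["eef_rot"][2];ty=np.array([np.sin(yaw),-np.cos(yaw)]);tx=np.array([np.cos(yaw),np.sin(yaw)])
    print("t",round(s["clock"],2),"pos",np.mean(P,0).round(2),"yaw",np.degrees(yaw).round(2),"F",F.round(2),"Ftooly",(F[:2]@ty).round(2),"Ftoolx",(F[:2]@tx).round(2),"gap",np.mean(G).round(2),"ff",np.mean(H).round(2))
    for c in cams:
        o=I[c][-1];o["f"]=np.mean([q["frame"].astype(np.float32) for q in I[c]],0);o["frame"]=o["f"].astype(np.uint8);I[c]=o
    return I
E
python3 - <<'E'
from fr import *
I=force(10)
np.savez("scene7.npz",**I["scene"]);np.savez("top7.npz",**I["top"])
A=cv2.resize(I["scene"]["frame"][165:220,180:270,::-1],None,fx=8,fy=8,interpolation=cv2.INTER_CUBIC)
B=cv2.resize(I["top"]["frame"][190:250,150:260,::-1],None,fx=2.6,fy=2.6)
C=np.zeros((A.shape[0]+B.shape[0],A.shape[1],3),np.uint8);C[:A.shape[0]]=A;C[A.shape[0]:,:B.shape[1]]=B;print(C.shape);cv2.imwrite("pics/p7.png",C)
E
```

```text
t 14.05 pos [494.55 315.79 226.68] yaw 76.55 F [ 0.02 -0.12  0.04] Ftooly 0.05 Ftoolx -0.12 gap 39.96 ff 0.0
(596, 720, 3)
```

View pics/p7.png

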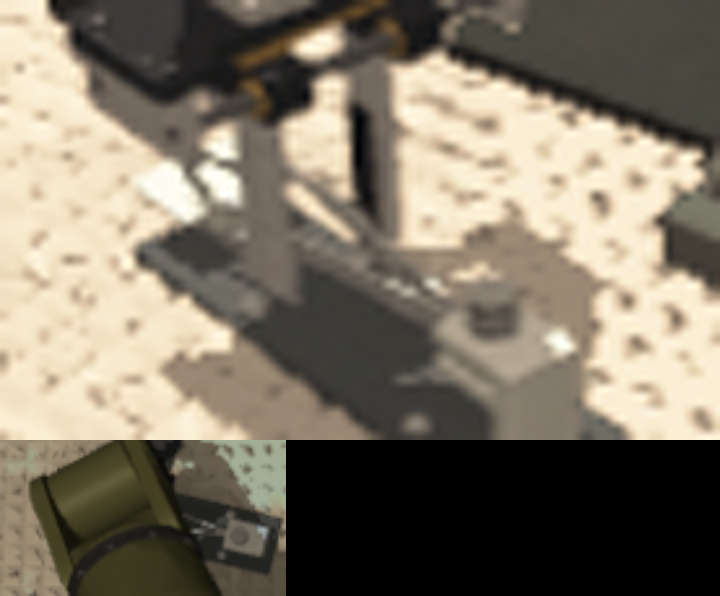

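Both fingers straddle the blades, the plate and left line are visible at (150–240,185), and the top view is blocked. With no contact the lateral force is about 0. Closing stepwise.

Emit:
step_arm(
  increments=[
    [[0,0,0,0,0,0,0.25],[0,0,0,0,0,0,0.33],[0,0,0,0,0,0,0.33],[0,0,0,0,0,0,0.33]],
  ],
  newtons=25,
)

```text
clock: 14.45
eef_pos: [494.5, 315.9, 226.6]
eef_rot: [-3.142, -0.0, 1.336]
wrist_force: [-1.0, 2.1, -0.1]
finger_gap: 31.2
finger_force: 1.9
```

```bash
python3 -c "
from fr import *
force(8,('scene',))"
```

```text
t 14.85 pos [494.51 315.85 226.64] yaw 76.55 F [-0.66  2.59 -0.23] Ftooly -1.24 Ftoolx 2.37 gap 31.44 ff 1.88
```

Emit:
step_arm(
  increments=[
    [[0,0,0,0,0,0,0.4],[0,0,0,0,0,0,0.4],[0,0,0,0,0,0,0.4]],
  ],
)

```text
clock: 15.15
eef_pos: [494.5, 315.9, 226.7]
eef_rot: [3.141, -0.0, 1.336]
wrist_force: [-0.9, 5.0, -1.9]
finger_gap: 28.2
finger_force: 3.2
```

```bash
python3 -c "
from fr import *
force(12,('scene',))"
```

```text
t 15.75 pos [494.56 315.82 226.67] yaw 76.54 F [-0.07  4.61 -0.73] Ftooly -1.14 Ftoolx 4.46 gap 28.31 ff 3.1
```

Contact started at a 33 mm gap as expected. The lateral force shows the gripper about 0.7 mm too far to the right, so I'll shift it while closing to about 23 mm.

Emit:
step_arm(
  increments=[
    [[0,0,0,0,-0.018,0,0.44],[0,0,0,0,0,0,0.48],[0,0,0,0,0,0,0.511],[0,0,0,0,0,0,0.511],[0,0,0,0,0,0,0.511]],
  ],
)

```text
clock: 16.25
eef_pos: [493.9, 316.0, 226.7]
eef_rot: [3.141, -0.0, 1.336]
wrist_force: [1.1, 5.3, -0.8]
finger_gap: 23.0
finger_force: 4.9
```

Run:
```python
from fr import *
I=force(14,('scene',));s=I["scene"];np.savez("scene8.npz",**s)
O=np.array([468.7,210.2]);a=np.radians(76.6);X=np.array([np.cos(a),np.sin(a)]);Y=np.array([-X[1],X[0]])
W=lambda x,y,z:[*(O+X*(x+80)+Y*(y-.8)),z]
print("pred tipL,R",proj(s,[W(93.5,11.2,42),W(93.5,-11.2,42)]),"lines L at 84,93.5,121",proj(s,[W(x,9-.25*(x-102.5),38) for x in(84,93.5,121)]),"R",proj(s,[W(x,-9+.25*(x-102.5),38) for x in(84,93.5,121)]))
s5=np.load("scene5.npz")
k=14
A=cv2.resize(s["frame"][172:207,188:238,::-1],None,fx=k,fy=k,interpolation=cv2.INTER_CUBIC)
cv2.imwrite("pics/p8.png",A)
```

```text
t 16.95 pos [493.89 316.04 226.71] yaw 76.55 F [ 1.04  5.78 -1.42] Ftooly -0.33 Ftoolx 5.87 gap 23.14 ff 4.93
pred tipL,R [[204.98269036 188.23922887]
 [210.58783293 185.69371499]] lines L at 84,93.5,121 [[206.18202557 190.74002599]
 [205.07537155 189.27240241]
 [201.92474472 185.09341822]] R [[212.99991676 187.61773454]
 [210.69716904 186.71168267]
 [204.10228301 184.1166824 ]]
```

View pics/p8.png

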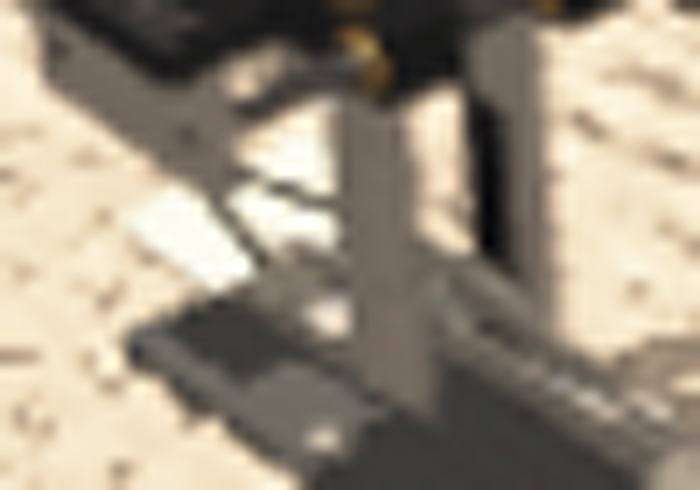

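The left line ends at about (262,262), matching its prediction. No blade shows over the white strips beside either line, which fits both tips covering their lines: predicted left tip (245,234), right tip (323,199), next to the finger. I'll check pixel values against the earlier picture.

Run:
```python
from h import *
a=np.load("scene5.npz")["f"].mean(2).astype(int);b=np.load("scene8.npz")["f"].mean(2).astype(int)
np.set_printoptions(linewidth=200)
print("cols",np.arange(197,216))
for r in range(178,195):print(r,a[r,197:216],"|",b[r,197:216])
```

```text
cols [197 198 199 200 201 202 203 204 205 206 207 208 209 210 211 212 213 214 215]
178 [228 223 216 225 229 231 234 238 237 233 226 198 168 218 229 230 231 233 235] | [104  98  87  83  87 106 106 152 188 127  70  66  65  80  86  76  64  60  42]
179 [226 226 227 224 230 231 232 235 236 236 231 214 220 230 228 227 224 215 224] | [104 104 104 105 108 106 106  97  74  64  66  89 133 174 167 109  99  79  54]
180 [235 234 229 222 230 230 228 228 234 233 229 230 235 237 233 230 225 215 208] | [104 104 104 105 105 106 108 100  81  86 128 198 235 224 158 103 104 106 107]
181 [230 234 237 235 229 226 214 194 217 225 226 231 237 240 237 235 227 217 222] | [107 104 104  94  81 104 108 115 138 187 226 231 237 229 159 103 102 102 107]
182 [229 232 235 238 239 238 227 206 220 213 227 245 249 247 238 219 229 228 226] | [147 118 104  99  90  98 107 133 187 213 227 245 249 239 172 103 102 102 107]
183 [228 228 230 235 233 220 223 212 204 239 247 248 247 247 248 240 219 226 222] | [222 184 113 105 105 105 107 115 184 239 247 248 248 243 201 103 104 104 106]
184 [219 209 197 207 230 210 185 172 117 156 
[... 1036 characters left out ...]
248 248 229  83 127 142 105 103 110 120 103 105 107]
191 [222 223 218 196 218 247 246 238 184 112 112 103 106 138 193 197 110  83  60] | [222 223 218 196 217 247 246 246 231 133 115 116 118 112  97  97 103 104 106]
192 [222 226 226 221 196 187 221 161 111 114 119 114 109 107 104 137 180 160 105] | [222 226 227 221 197 187 221 161 112 115 120 115 117 117  99  92 104 102 102]
193 [226 226 221 197 134 117  73  78  82 102 113 104 114 141 136 117 122 177 208] | [226 226 221 197 134 117  74  78  81 102 113 104 114 142 164 157 103 103 104]
194 [223 204 146 121  61  61  60  60  61  71  85  95 127 193 218 188 137 103 132] | [222 204 145 121  61  60  61  60  62  72  85  94 127 193 225 198 103 103 108]
```

The left tip's end appears at about (205,188.3), matching its target (205.0,188.2), and the right tip is just behind the finger edge, as predicted for symmetry. I'll trim the small remaining imbalance and check once more.

Emit:
step_arm(
  increments=[
    [[0,0,0,0,-0.005,0,0.511],[0,0,0,0,0,0,0.511],[0,0,0,0,0,0,0.511],[0,0,0,0,0,0,0.511]],
  ],
)

```text
clock: 17.35
eef_pos: [493.7, 316.1, 226.7]
eef_rot: [3.141, -0.0, 1.336]
wrist_force: [1.6, 5.9, -1.5]
finger_gap: 23.4
finger_force: 4.8
```

Run:
```python
from fr import *
force(14,('scene',))
```

```text
t 18.05 pos [493.72 316.07 226.72] yaw 76.55 F [ 1.41  5.76 -1.5 ] Ftooly 0.03 Ftoolx 5.93 gap 22.99 ff 4.8
```

Forces are balanced, the gap is 23.0 mm and each finger presses at 4.8 N. Handing in.

```bash
python3 -c "
from cell import workorder
print(workorder.sign_off())"
```

```text
the job is handed in; nothing more can be done
None
```

I handed the job in with the pin seated in the fork and the tweezers held at a 23 mm gap between the fingers, about 4.8 N on each blade; the pictures put the left tip over its line, while the right tip was hidden by a finger and I inferred its place from the force balance, and no verdict was returned.

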